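# Line up the cooler's quarter-turn fastener and hold its cover shut

## Robot

A 6-joint arm with a two-finger parallel gripper is mounted at the origin on a cart in front of the work surface, level with it; the furniture and walls round the work are solid. World frame = base frame: x ahead of the robot, y to its left, z up, the work surface at z = 0. Lengths are in m, angles in degrees, forces in N, time in s.
With the tool pointing down it reaches from about 0.3 to 0.75 m from the base axis. Payload 8.5 kg.
Tool frame: the origin (TCP) lies on the centre line of the jaws, within the pads' length; the fingertips stand 17 mm ahead of it and the grasp point (between the pads) lies 2 mm behind it; z points along the fingers, y is the direction in which the jaws open and shut (so a half turn about z gives the same grasp; the last joint's range is limited). The gripper opens to 85 mm and grips with 20 to 120 N. Pads are 22 mm wide; open, the fingers measure 114 mm over their backs; the gripper's body (76 mm by 85 mm) begins 54 mm behind the grasp point. The pads swing forward as they close: fully open they stand 13 mm farther back than shut.
Start: joints at [-81.148, 21.807, 74.336, -0, 83.858, -12.336], TCP at [0.199, -0.513, 0.248] pointing down, gripper open.
Joint ranges: [-178.18, 178.18], [-50.72, 133.34], [12.68, 142.11], [-81.47, 261.47], [9.98, 163.14], [-165.26, 165.26]. Speed limits (degrees/s): [136.94, 136.94, 180, 180, 180, 180].

## Interface

Orientations are given as a 3x3 rotation matrix whose columns are the frame's x, y, z axes.
In Python, from rig import env, imaging, close_job gives the robot as it stands.
- The arm moves only by the tool step_arm, never from a script. Its argument "steps" is one flat list of numbers, 7 for each row, row after row: the opening, from 0 (shut) to 1 (fully open), then the shift along the tool's x, y, z as a fraction of full scale, then the turn, a rotation vector about the tool's x, y, z as a fraction of full scale. A call has 1 to 10 rows; each row is the pose to reach, as a shift and turn from the pose commanded when the call began, along the tool's axes at that moment; what a row does not reach only later rows make up. Full scale, the value 1, is 0.3 m for a shift and 45 degrees for a turn. A row lasts 1/10 s, in which the tool goes at most 50 mm and 8.59 degrees, less where a joint would pass 70% of its speed; a pose out of reach is approached as far as the arm can. A call with a number of a shift or a turn outside -1 to 1 is refused whole. A call with a gripper value outside its range is refused whole. The fingers move at their own pace and stop on an object; "grip_force" is the grip in N (left out, the last holds). Time passes only in rows, so rows that repeat a pose let the fingers close. It gives the time, the measured TCP pose, the force and the opening at its end, in the units of the state.
- env.observe(): the state, without advancing time (a new reading comes with each control period).
- imaging.get_image(name): name is "scene" or "top" or "wrist"; returns (picture, depth): 384x512x3 uint8, blue, green, red; 384x512 float32, m along the optical axis (not along the pixel's ray), 0 where there is no reading.
- imaging.get_calibration(name): a dict with "camera_matrix" (3x3 intrinsics, pixels), "world_from_camera" (4x4, takes a point from camera to world coordinates). Camera axes: x right, y down, z forward; pixel columns grow to the right and rows downward; lengths in m; the calibration is good to about 2 mm. A picture is of the moment at which its call begins: read the wrist's pose just before it. get_calibration takes no time and is no camera call; for the wrist camera it gives the pose at the moment of the call.
- close_job(): hands the job in, once; it reports no verdict.
Trained networks look in the newest picture that a camera, given by its name, has taken for a name from the list of things; names that differ only in an ending like _2 or _b are one class to them, and where a whole thing is asked for, a point or a joint stands for the part that bears it (a point fixed in the world has none). Each returns a list of dicts, best first, with "score" (0 to 1); they miss things now and then, are a little off and sometimes report something else, mostly with a low value. They report only what shows in the picture. A call takes as long as a camera call.
- imaging.spot_in(camera, target): "pixel" ([column, row] in pixels, amid what is visible of it).
- imaging.regions_of(camera, target): "mask" (384x512 bool, what is visible of it) and "pixel" ([column, row] in pixels, amid what is visible of it).
- imaging.pinpoint(camera, target): "pixel" ([column, row] in pixels: a listed point, or the origin of a listed thing).
The state is a dict: "time_s": time; "q": joint angles; "qvel": joint speeds; "joint_efforts": joint torques, N m; "position": TCP position; "tool_rot": TCP orientation; "ft_force": force on the tool from outside, world axes, zero at the start; "wrist_torque": the same for the moment, N m; "grip_width": finger opening in m.
Only numpy, scipy, OpenCV 4.12 (cv2) and the standard library are available. Lean on these libraries where they do the work, as an engineer would, in place of code of your own. Each camera call takes 0.05 s, during which the arm holds its last target.

## Task

The hinged cover on top of the low drinks cooler stands ajar because its quarter-turn fastener is turned across its slot. Turn the fastener's black wing until it lines up with the two red marks on the cover, then push the cover down against its springs until it is fully flush on the frame, and finish while still holding it pressed there, without letting go. Leave the espresso cup, the shot glass and the steel jigger where they are.

Things in the scene. Friction and masses are not known exactly. Their poses are not given: they have to be found in the camera images.
- cooler: low grey box fixed to the worktop, 200 (its x) x 180 (its y) x 75 mm high, with a dark steel top deck; origin at the centre of its underside, z up, x toward the cover's hinge (away from the robot at yaw 0)
- cover (a joint): opening angle of the white cover on top, rad; 0 = flush, 0.12 = as far up as its springs lift it. It is a plate 148 x 140 x 6 mm, hinged along the cooler's y at x = +65 mm, z = 79 mm in the cooler's frame. About 8 N pushed down at the fastener brings it flush; let go, it springs up. With the fastener across the slot its tongue lands on the deck and the cover stops 7 mm short there
- fastener (a joint): angle of the quarter-turn fastener, rad, counter-clockwise from above; 0 = wing along the cooler's x, in line with the red marks on the cover and with the slot below. It turns from -1.6 to 1.6, stays where it is left (0.04 N m friction), and its tongue enters the slot only within about 0.15 of 0. It starts at 0.7 to 1.45
- wing_grip (a point): middle of the fastener's black wing grip (38 long x 11 wide x 24 mm high, a red line along its top), on the turning axis, 12 mm below the wing's top and 15 mm above the cover's top face; it tips with the cover; x along the wing's length, z along the turning axis. It lies 125 mm from the cover's hinge axis, on the robot's side
- cover_middle (a point): middle of the cover's top face; x square to the hinge toward the far side, z up out of the cover; 84 mm above the worktop when the cover is flush
- espresso_cup: white espresso cup, 58 x 87 x 56 mm, standing beside the cooler on its right, bystander; origin at the centre of its underside
- shot_glass: clear shot glass, 48 mm across and 61 mm high, standing beside the cooler on its left, bystander; origin at the centre of its underside
- jigger: steel double jigger, 47 mm across and 94 mm high, standing farther to the left, bystander; origin at the centre of its underside

How it is judged (in metres and radians):
On the way:
1. the fastener is in line with its slot (value of joint fastener between -0.17 and 0.17 rad), for 0.1 s.
At the end, for the whole second after the job is handed in: The fastener is within 0.2 rad of the slot's line, the cover is flush (within 0.015 rad, 2 mm at its near edge), and the robot is still pressing on the cover or its fastener with more than 2 N (value of joint cover below 0.015 rad and value of joint fastener between -0.2 and 0.2 rad and contact force between any of the fingers, the arm and cover above 2 N); the arm keeps its last pose, push and grip.
It fails at once if the espresso cup is moved more than 3 cm or tipped (distance of espresso_cup from where it was at the start of the episode above 0.03 m or angle between espresso_cup's own z axis and vertical above 0.5 rad).
It fails at once if the shot glass is moved more than 3 cm or tipped (distance of shot_glass from where it was at the start of the episode above 0.03 m or angle between shot_glass's own z axis and vertical above 0.5 rad).
It fails at once if the jigger is moved more than 3 cm or tipped (distance of jigger from where it was at the start of the episode above 0.03 m or angle between jigger's own z axis and vertical above 0.5 rad).
It also fails if it takes over 38 s, if anything falls off the work surface, if the arm or the gripper's body presses on something with over 40 N, if the wrist force passes 120 N, or if a joint passes its speed limit or range.

## Working session

There is one attempt and no reset: what is moved stays moved. The work goes in short steps, Python scripts to look and compute and a tool call to move; the robot and the scene stay as the last step left them, time stands still between calls to the robot, and variables do not carry over. Pictures are saved under pics/ and viewed, and the job is handed in when it is done.

Besides the shell and the picture viewer there is one more tool, called after "Emit:" as name(argument=value, ...) on one line, values as JSON. step_arm: Moves the arm, as the interface text tells. Shift numbers are shares of 0.3 m and turn numbers shares of 45 degrees, none past 1 either way. Its arguments: {"type":"object","properties":{"steps":{"type":"array","items":{"type":"number"}},"grip_force":{"type":"number"}},"required":["steps"]}

```bash
mkdir -p pics; cat > h.py <<'E'
import numpy as np, cv2
from rig import env, imaging, close_job
def shot(cam,fn):
    im,d=imaging.get_image(cam); c=imaging.get_calibration(cam)
    cv2.imwrite('pics/'+fn,im); return im,d,c
def p3(c,d,u,v,r=2):
    w=d[int(v)-r:int(v)+r+1,int(u)-r:int(u)+r+1]; z=np.median(w[w>0])
    K=np.array(c['camera_matrix']);T=np.array(c['world_from_camera'])
    return (T@np.append(np.linalg.inv(K)@[u,v,1]*z,1))[:3]
E
python3 - <<'E'
from h import *
np.set_printoptions(precision=4,suppress=True)
o=env.observe();print(o['position'],o['tool_rot'],o['grip_width'],o['time_s'])
for cam in ['scene','top']:
    im,d,c=shot(cam,cam+'0.png')
    print(cam,c['world_from_camera'])
    for t in ['wing_grip','cover_middle','cooler']:
        for r in imaging.pinpoint(cam,t)[:2]:
            u,v=r['pixel'];print(t,r['score'],u,v,p3(c,d,u,v))
E
```

```text
[ 0.1987 -0.5126  0.2477] [[ 0.9324  0.3614 -0.0002]
 [ 0.3614 -0.9324  0.0014]
 [ 0.0003 -0.0014 -1.    ]] 0.0852829317911836 0.0
scene [[-0.6459 -0.4831  0.5911 -0.1889]
 [-0.7635  0.409  -0.4999  0.6845]
 [-0.0003 -0.7741 -0.633   0.9065]
 [ 0.      0.      0.      1.    ]]
wing_grip 0.42 302.7 190.2 [ 0.4608 -0.0481  0.1071]
cover_middle 0.9 288.7 185.5 [ 0.5166 -0.046   0.0914]
top [[ 0.0274 -0.9989  0.0372  0.5199]
 [-0.9995 -0.0267  0.0185  0.0466]
 [-0.0175 -0.0376 -0.9991  1.2001]
 [ 0.      0.      0.      1.    ]]
wing_grip 0.48 303.3 226.1 [ 0.4731 -0.0441  0.1258]
cover_middle 0.93 304.1 206.8 [ 0.5214 -0.0478  0.0931]
cooler 0.71 301.3 201.0 [ 0.5362 -0.0403  0.0914]
```

```bash
python3 - <<'E'
import cv2
a=cv2.imread('pics/top0.png');b=a[150:290,210:410]
cv2.imwrite('pics/topc.png',cv2.resize(b,None,fx=4,fy=4,interpolation=2))
b=cv2.imread('pics/scene0.png')[120:260,210:410]
cv2.imwrite('pics/scenec.png',cv2.resize(b,None,fx=4,fy=4,interpolation=2))
E
```

```text
(no output)
```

View pics/topc.png

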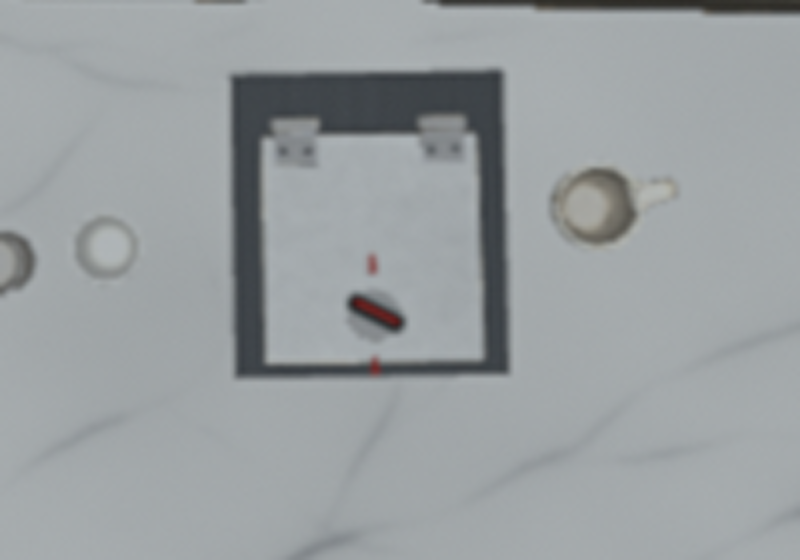

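View pics/scenec.png

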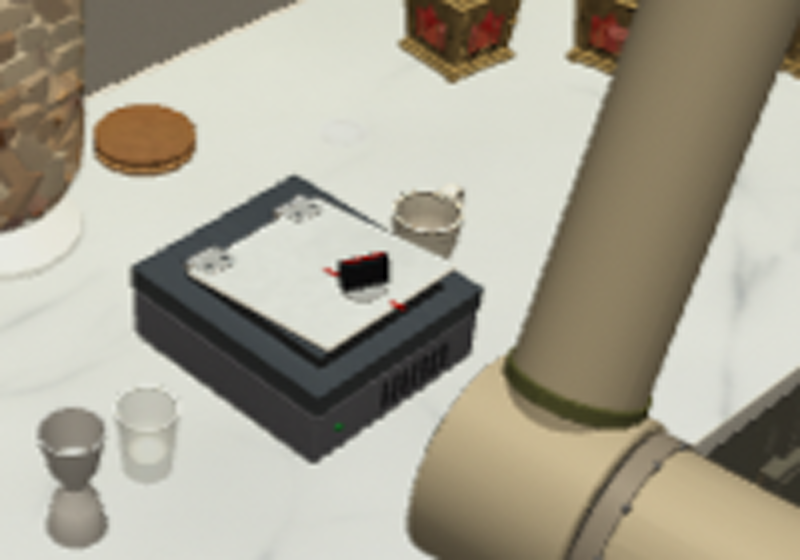

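View pics/top0.png

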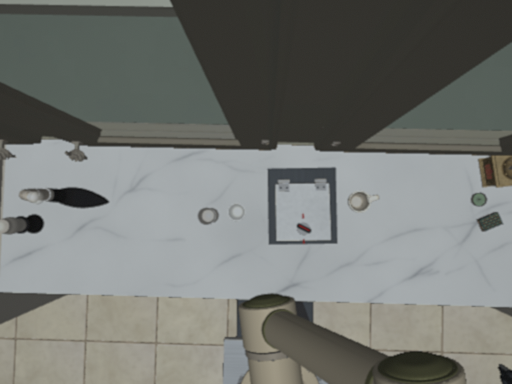

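The top view shows the wing at about (304,228), roughly 65° off the red marks at (303,216) and (304,241). The cup is to the right at (358,200), the glass to the left at (237,212), and the jigger at (208,215). Next I'll compute the coarse geometry and the move above the wing.

```bash
cat >> h.py <<'E'
np.set_printoptions(precision=4,suppress=True)
def onplane(c,u,v,z):
    K=np.array(c['camera_matrix']);T=np.array(c['world_from_camera'])
    r=T[:3,:3]@np.linalg.inv(K)@[u,v,1]; o=T[:3,3]; return o+r*(z-o[2])/r[2]
def plan(pos,R,o=None):
    "shift/turn fractions from measured pose"
    from scipy.spatial.transform import Rotation as Ro
    o=o or env.observe(); R0=np.array(o['tool_rot'])
    s=R0.T@(np.array(pos)-o['position'])/0.3
    t=np.degrees(Ro.from_matrix(R0.T@R).as_rotvec())/45
    print('shift',s,'turn',t)
def down(yaw,tilt=0,cy=0):
    "tool x at yaw, z = -(normal tilted by tilt toward direction cy)"
    n=np.array([np.sin(tilt)*np.cos(cy),np.sin(tilt)*np.sin(cy),np.cos(tilt)])
    x=np.array([np.cos(yaw),np.sin(yaw),0]);x-=n*(x@n);x/=np.linalg.norm(x)
    z=-n;return np.column_stack([x,np.cross(z,x),z])
E
python3 - <<'E'
from h import *
c=imaging.get_calibration('top')
f=lambda u,v,z:onplane(c,210+u/4,150+v/4,z)
a,b=f(403,325,.126),f(350,300,.126);print(a,b,(a+b)/2,np.degrees(np.arctan2(*(b-a)[1::-1])))
a,b=f(376,366,.1),f(372,264,.093);print(a,b,np.degrees(np.arctan2(*(b-a)[1::-1])))
a,b=f(508,372,.075),f(503,70,.075);print(a,b,np.degrees(np.arctan2(*(b-a)[1::-1])))
print(imaging.get_calibration('wrist'))
plan([.40,-.045,.26],down(np.radians(45)))
E
```

```text
[ 0.4608 -0.063   0.126 ] [ 0.4755 -0.0296  0.126 ] [ 0.4681 -0.0463  0.126 ] 66.34002052462674
[ 0.4327 -0.049   0.1   ] [ 0.4976 -0.0455  0.093 ] 3.0957556247732203
[ 0.4293 -0.1373  0.075 ] [ 0.627 -0.13   0.075] 2.132963668804471
{'camera_matrix': array([[325.7842,   0.    , 256.7477],
       [  0.    , 325.7842, 192.5469],
       [  0.    ,   0.    ,   1.    ]]), 'world_from_camera': array([[ 0.3614, -0.8991, -0.2471,  0.2608],
       [-0.9324, -0.3484, -0.0962, -0.4879],
       [ 0.0004,  0.2651, -0.9642,  0.3721],
       [ 0.    ,  0.    ,  0.    ,  1.    ]])}
shift [ 1.189  -1.2114 -0.0389] turn [-0.0003 -0.0001 -0.5292]
```

Emit:
step_arm(steps=[1,0.7,-0.56,0,0,0,-1,1,0.7,-0.56,0,0,0,-1,1,0.7,-0.56,0,0,0,-1,1,0.7,-0.56,0,0,0,-1,1,0.7,-0.56,0,0,0,-1,1,0.7,-0.56,0,0,0,-1,1,0.7,-0.56,0,0,0,-1])

```text
time_s: 1.1
position: [0.3347, -0.2783, 0.2487]
tool_rot: [[0.4, 0.917, 0.0], [0.917, -0.4, -0.0], [-0.0, 0.0, -1.0]]
ft_force: [-0.5, -0.1, -1.1]
grip_width: 0.0853
```

```bash
python3 - <<'E'
from h import *
print(env.observe()['position'],env.observe()['q'])
plan([.468,-.046,.25],down(np.radians(66.3)))
E
```

```text
[ 0.3347 -0.2783  0.2487] [-55.4073  10.1962  91.0711   0.0144  78.7089 -31.8301]
shift [ 0.8873  0.0975 -0.0044] turn [0.0006 0.     0.0027]
```

Emit:
step_arm(steps=[1,0.887,0.1,0,0,0,0,1,0.887,0.1,0,0,0,0,1,0.887,0.1,0,0,0,0,1,0.887,0.1,0,0,0,0,1,0.887,0.1,0,0,0,0,1,0.887,0.1,0,0,0,0,1,0.887,0.1,0,0,0,0,1,0.887,0.1,0,0,0,0])

```text
time_s: 1.9
position: [0.4687, -0.0499, 0.2481]
tool_rot: [[0.404, 0.915, -0.0], [0.915, -0.404, -0.0], [-0.0, -0.0, -1.0]]
ft_force: [0.6, -0.5, -0.3]
grip_width: 0.0854
```

```bash
python3 - <<'E'
from h import *
print(env.observe()['position'],env.observe()['q'])
im,d,c=shot('wrist','w1.png'); np.savez('w1.npz',im=im,d=d,K=c['camera_matrix'],T=c['world_from_camera'])
for t in ['wing_grip','cover_middle']:
    for r in imaging.pinpoint('wrist',t)[:2]:
        u,v=r['pixel'];print(t,r['score'],u,v,p3(c,d,u,v))
E
```

```text
[ 0.4687 -0.0499  0.2481] [-20.5027  13.9209  86.154   -0.0278  79.9418   3.3618]
wing_grip 0.8 254.9 183.1 [ 0.4693 -0.0432  0.1243]
cover_middle 0.8 296.8 157.5 [ 0.5084 -0.0442  0.0924]
```

View pics/w1.png

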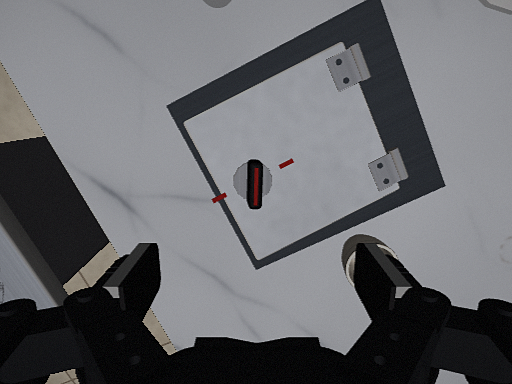

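The wrist view shows the wing at about (255,184) with its red line nearly vertical. The marks are at (220,197) and (286,163), and the jaws are open and clear. I'll measure these precisely.

```bash
python3 - <<'E'
from h import *
D=np.load('w1.npz');im=D['im'].astype(int);d=D['d'];c=dict(camera_matrix=D['K'],world_from_camera=D['T'])
red=((im[...,2]-np.maximum(im[...,0],im[...,1]))>70).astype(np.uint8)
n,l,s,ce=cv2.connectedComponentsWithStats(red)
P=[]
for i in range(1,n):
    if s[i,4]<15: continue
    v,u=np.nonzero(l==i)
    pts=np.array([p3(c,d,a,b,0) if d[b,a]>0 else [np.nan]*3 for a,b in zip(u,v)]);z=np.nanmedian(pts[:,2])
    q=np.array([onplane(c,a,b,z) for a,b in zip(u,v)])
    m=q.mean(0);U,S,V=np.linalg.svd((q-m)[:,:2],full_matrices=False);w=V[0]*np.sign(V[0][0])
    print(s[i],ce[i],m,'ang',np.degrees(np.arctan2(w[1],w[0])),'len',np.ptp((q-m)[:,:2]@w)); P.append(m)
# cover plane & edges
blk=[onplane(c,u,v,.125) for u,v in [(255,159),(255,209)]];print(blk)
white=[p3(c,d,u,v) for u,v in [(195,125),(335,60),(370,190),(265,255),(330,130),(240,225)]];print(np.array(white))
E
```

```text
[279 159  14   9  57] [285.7719 163.1053] [ 0.4978 -0.0445  0.0942] ang 2.967211787808444 len 0.01188881925443545
[254 168   4  37 123] [255.561  186.2439] [ 0.4688 -0.0457  0.1246] ang 64.05958891698583 len 0.029173048990983066
[212 193  14  10  55] [218.8909 197.2   ] [ 0.4335 -0.047   0.1018] ang 5.360325943737502 len 0.012294278958902779
[array([ 0.4772, -0.0257,  0.125 ]), array([ 0.4608, -0.0625,  0.125 ])]
[[ 0.4418  0.0161  0.0998]
 [ 0.5675  0.0165  0.0863]
 [ 0.5583 -0.0999  0.0864]
 [ 0.4477 -0.1144  0.0996]
 [ 0.5437 -0.0345  0.0879]
 [ 0.4392 -0.0781  0.1006]]
```

```bash
python3 - <<'E'
from h import *
print(env.observe()['position'])
R=down(np.radians(64.1),.12,np.radians(2.2));print(R)
plan([.4684+.05*.12,-.045,.17],R); plan([.4684,-.045,.1196],R)
E
```

```text
[ 0.4684 -0.0503  0.2483]
[[ 0.4307  0.8945 -0.1196]
 [ 0.9007 -0.4344 -0.0046]
 [-0.0561 -0.1058 -0.9928]]
shift [0.0242 0.011  0.2611] turn [ 0.1361 -0.0692  0.0396]
shift [ 0.0161 -0.0073  0.4291] turn [ 0.1361 -0.0692  0.0396]
```

Emit:
step_arm(steps=[1,0.024,0.011,0.2,0.136,-0.069,0.04,1,0.024,0.011,0.26,0.136,-0.069,0.04,1,0.024,0.011,0.26,0.136,-0.069,0.04,1,0.02,0.002,0.35,0.136,-0.069,0.04,1,0.018,-0.003,0.4,0.136,-0.069,0.04,1,0.016,-0.007,0.429,0.136,-0.069,0.04,1,0.016,-0.007,0.429,0.136,-0.069,0.04])

```text
time_s: 2.75
position: [0.4687, -0.0443, 0.1202]
tool_rot: [[0.43, 0.895, -0.119], [0.901, -0.433, -0.005], [-0.056, -0.105, -0.993]]
ft_force: [-0.6, -0.1, -0.1]
grip_width: 0.0855
```

```bash
python3 - <<'E'
from h import *
o=env.observe();print(o['position'],o['ft_force'])
im,d,c=shot('wrist','w2.png')
plan([.4684,-.045,.1196],down(np.radians(64.1),.12,np.radians(2.2)))
E
```

```text
[ 0.4687 -0.0443  0.1202] [-0.648  -0.1241 -0.1214]
shift [-0.0031 -0.0005  0.0039] turn [ 0.002  -0.0005  0.0015]
```

View pics/w2.png

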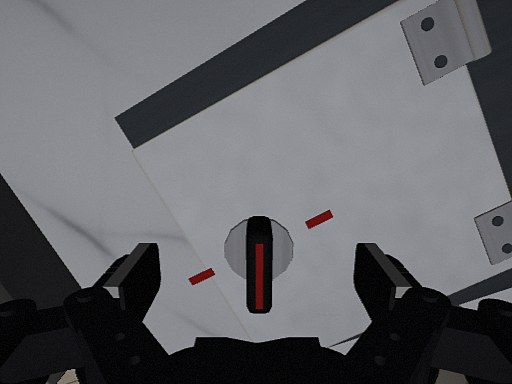

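The wing stands centred between the open jaws at about (259,265), parallel to the pads, and the marks are at (202,277) and (319,219). I'll close on it with a low force.

Emit:
step_arm(steps=[0,0,0,0,0,0,0,0,0,0,0,0,0,0,0,0,0,0,0,0,0,0,0,0,0,0,0,0,0,0,0,0,0,0,0,0,0,0,0,0,0,0,0,0,0,0,0,0,0,0,0,0,0,0,0,0], grip_force=30)

```text
time_s: 3.6
position: [0.4694, -0.044, 0.1198]
tool_rot: [[0.429, 0.896, -0.118], [0.902, -0.433, -0.005], [-0.056, -0.104, -0.993]]
ft_force: [4.7, -1.8, 0.4]
grip_width: 0.0103
```

```bash
python3 - <<'E'
from h import *
o=env.observe();print(o['position'],o['ft_force'],o['wrist_torque'],o['grip_width'],o['q'])
im,d,c=shot('wrist','w3.png')
plan([.4687,-.0443,.1202],down(np.radians(2.2),.12,np.radians(2.2)))
E
```

```text
[ 0.4694 -0.044   0.1198] [ 4.7308 -1.7636  0.4477] [-0.3193 -0.7908  0.1055] 0.010285778292217057 [-18.5091  24.9832  93.6107  -2.6151  67.7478   8.233 ]
shift [-0.0021 -0.0019 -0.0009] turn [ 0.0022 -0.0018  1.3818]
```

View pics/w3.png

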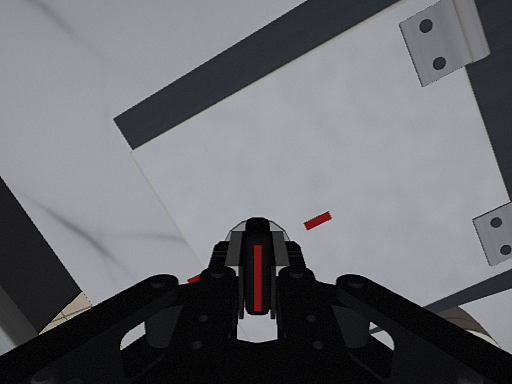

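Gripped at 10.3 mm. Now I'll turn it 45° clockwise as seen from above, then the rest.

Emit:
step_arm(steps=[0,0,0,0,0,0,0.15,0,0,0,0,0,0,0.3,0,0,0,0,0,0,0.45,0,0,0,0,0,0,0.6,0,0,0,0,0,0,0.75,0,0,0,0,0,0,0.9,0,0,0,0,0,0,1,0,0,0,0,0,0,1])

```text
time_s: 4.45
position: [0.4705, -0.045, 0.1198]
tool_rot: [[0.938, 0.328, -0.115], [0.329, -0.944, -0.007], [-0.111, -0.031, -0.993]]
ft_force: [8.3, -6.6, -4.4]
grip_width: 0.01
```

Emit:
step_arm(steps=[0,0,0,0,0,0,0.15,0,0,0,0,0,0,0.3,0,0,0,0,0,0,0.385,0,0,0,0,0,0,0.385,0,0,0,0,0,0,0.385])

```text
time_s: 4.95
position: [0.4707, -0.0455, 0.1199]
tool_rot: [[0.993, 0.036, -0.115], [0.035, -0.999, -0.008], [-0.115, 0.004, -0.993]]
ft_force: [8.4, -10.1, -5.2]
grip_width: 0.0099
```

```bash
python3 - <<'E'
from h import *
o=env.observe();print(o['position'],o['ft_force'],o['wrist_torque'],o['grip_width'],o['q'])
im,d,c=shot('wrist','w4.png')
im,d,c=shot('top','t4.png')
plan([.4687,-.0443,.1202],down(np.radians(2.2),.12,np.radians(2.2)))
E
```

```text
[ 0.4707 -0.0455  0.1199] [  8.4069 -10.1091  -5.2108] [-1.6008 -1.5191  0.2263] 0.009917083395959266 [-18.5821  25.019   93.5119  -2.7548  67.583   70.5668]
shift [-0.0066 -0.0045 -0.0004] turn [ 0.005  -0.0062 -0.0039]
```

View pics/w4.png

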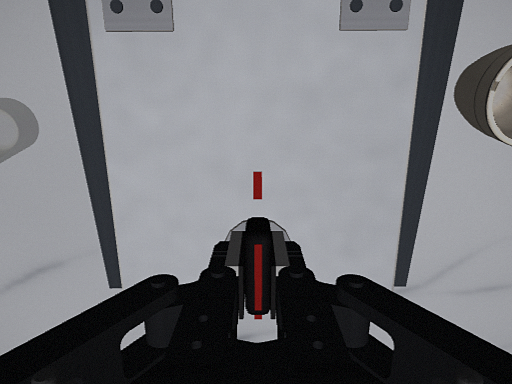

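The wing's red line (column 258) now lines up with the far mark (column 257, row 185). Next is pressing down along the hinge arc, still gripping. The flush pose is about -4 mm in x, -15 mm in z and -0.12 rad, and I'll command slightly past it.

Emit:
step_arm(steps=[0,0.002,0.005,0.01,0,0.03,0,0,0.001,0.005,0.02,0,0.06,0,0,0,0.005,0.03,0,0.09,0,0,0,0.005,0.04,0,0.12,0,0,0,0.005,0.05,0,0.153,0,0,0,0.005,0.06,0,0.153,0,0,0,0.005,0.063,0,0.153,0,0,0,0.005,0.063,0,0.153,0], grip_force=50)

```text
time_s: 5.85
position: [0.4669, -0.0459, 0.1041]
tool_rot: [[0.999, 0.036, 0.004], [0.036, -0.999, -0.003], [0.003, 0.003, -1.0]]
ft_force: [-9.7, -2.0, 37.7]
grip_width: 0.0102
```

```bash
cat > chk.py <<'E'
import sys
from h import *
o=env.observe();print(o['position'],o['ft_force'],o['wrist_torque'],o['grip_width'],o['tool_rot'])
for cam in ['wrist','top','scene']:
    im,d,c=shot(cam,cam+sys.argv[1]+'.png'); np.savez(cam+'.npz',im=im,d=d,K=c['camera_matrix'],T=c['world_from_camera'])
E
python3 chk.py 5; python3 - <<'E'
import cv2
b=cv2.imread('pics/scene5.png')[120:260,210:410]
cv2.imwrite('pics/scene5c.png',cv2.resize(b,None,fx=4,fy=4,interpolation=2))
E
```

```text
[ 0.4669 -0.0459  0.1041] [-9.7462 -1.9608 37.6984] [-0.2122  1.6231 -0.0319] 0.010190373974310067 [[ 0.9993  0.0363  0.0035]
 [ 0.0363 -0.9993 -0.0027]
 [ 0.0034  0.0028 -1.    ]]
```

View pics/wrist5.png

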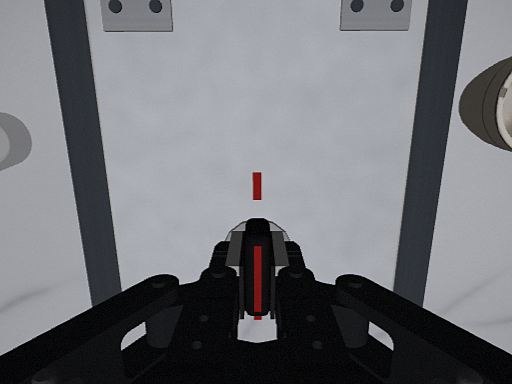

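View pics/scene5c.png

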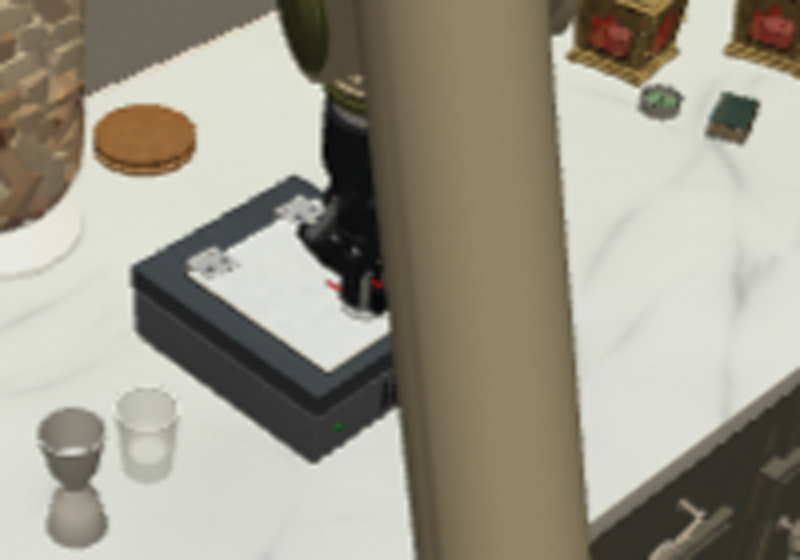

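```bash
cat > cov.py <<'E'
from h import *
D=np.load('wrist.npz');d=D['d'];c=dict(camera_matrix=D['K'],world_from_camera=D['T'])
P=np.array([p3(c,d,u,v,0) for u in range(130,380,6) for v in range(50,165,5) if d[v,u]>0]+[p3(c,d,u,v,0) for u in list(range(125,205,4))+list(range(310,385,4)) for v in range(190,255,5) if d[v,u]>0])
def fit(P):
    A=np.c_[P[:,:2],np.ones(len(P))];k,*_=np.linalg.lstsq(A,P[:,2],rcond=None);r=P[:,2]-A@k;return k,r
k,r=fit(P);g=abs(r)<.003;k,r=fit(P[g]);print('plane slope x,y',k,r.std(),g.mean(),P[:,0].min(),P[:,0].max(),'z@fastener',k@[.467,-.046,1])
E=np.array([p3(c,d,u,v,0) for u,v in [(65,60),(75,120),(85,180),(92,230),(445,60),(436,120),(427,180),(418,230)]]);print('deck',E)
E
python3 cov.py
```

```text
plane slope x,y [0.0065 0.0005 0.0784] 0.0006243871794104632 1.0 0.46155379549667813 0.5567190004679139 z@fastener 0.08146491492187896
deck [[ 0.5487  0.042   0.0741]
 [ 0.5229  0.0406  0.0738]
 [ 0.4945  0.0389  0.0738]
 [ 0.4683  0.0384  0.073 ]
 [ 0.5549 -0.1257  0.0737]
 [ 0.5289 -0.1267  0.0731]
 [ 0.5004 -0.1273  0.0736]
 [ 0.4742 -0.1274  0.0732]]
```

The depth fit puts the cover parallel to the deck (slope 0.0065 against about 0.006 for the deck) and 8.5 mm above it, where 9 mm is nominal, so it is flush. The push is 38 N against a hard stop, so I'll ease it a little and hold.

Emit:
step_arm(steps=[0,0,0,-0.003,0,0,0,0,0,0,-0.003,0,0,0,0,0,0,-0.003,0,0,0,0,0,0,-0.003,0,0,0,0,0,0,-0.003,0,0,0])

```text
time_s: 6.5
position: [0.4669, -0.0459, 0.1043]
tool_rot: [[0.999, 0.036, 0.003], [0.036, -0.999, -0.002], [0.003, 0.003, -1.0]]
ft_force: [-7.4, -2.9, 29.8]
grip_width: 0.0097
```

```bash
python3 chk.py 6; python3 cov.py; cp pics/top6.png pics/t6.png
```

```text
[ 0.4669 -0.0459  0.1043] [-7.4239 -2.9408 29.7805] [-0.312   1.1734 -0.0158] 0.009712748696793097 [[ 0.9993  0.0363  0.003 ]
 [ 0.0363 -0.9993 -0.0025]
 [ 0.0029  0.0026 -1.    ]]
plane slope x,y [0.0056 0.0001 0.079 ] 0.0006216724960981646 1.0 0.46170681544278946 0.5565389087931912 z@fastener 0.08160999514062404
deck [[ 0.5488  0.0424  0.0737]
 [ 0.5229  0.0408  0.0738]
 [ 0.4945  0.0389  0.074 ]
 [ 0.468   0.0387  0.0727]
 [ 0.555  -0.126   0.0735]
 [ 0.5289 -0.1276  0.0717]
 [ 0.5001 -0.1278  0.0728]
 [ 0.4737 -0.128   0.0723]]
```

View pics/wrist6.png

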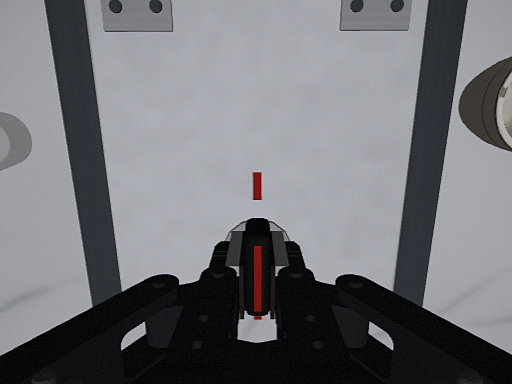

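View pics/t6.png

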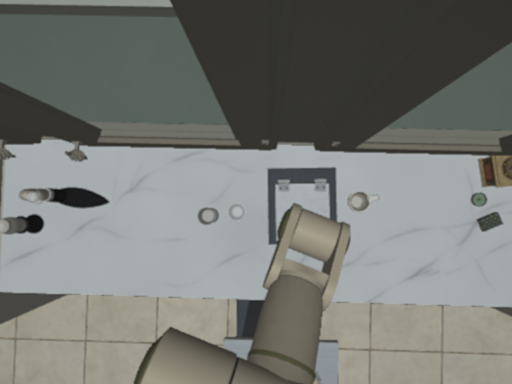

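The wing (column 257) is in line with the mark, the cover is flush and held with 30 N, and the cup, glass and jigger are where they started at (358,201), (237,212) and (208,215). I'm handing in.

```bash
python3 -c "
from h import *
print(close_job())"
```

```text
the job is handed in; nothing more can be done
None
```

I gripped the wing and turned it about 62° clockwise (from above) until it lined up with the red marks. I then pushed the cover down along its hinge arc and handed the job in still gripping and pressing, at about 6.7 s of the 38 s allowed.

- **Fastener:** in the last wrist picture the wing's red line and the far mark are in the same column, within about 1 pixel.
- **Cover:** the depth fit puts it parallel to the deck, with a slope of 0.006 against about 0.006 for the deck. It sits about 8.5 mm above the deck, against 9 mm nominal. The gripper also moved down about 15.6 mm, close to the 15 mm expected.
- **Holding force:** the push was about 30 N at hand-in, eased from a peak reading of 38 N.
- **Cup, glass and jigger:** the top view shows all three at the same pixels as at the start.

No check failed. The absolute heights from the wrist camera read 1–2 mm low, within the stated calibration error. The hand-in gives no verdict, so I can't confirm how it was judged.

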